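Rock the jammed locating block out of its jig

TASK

Move the bottle that stands on the jig's base plate out of the way, leaving it upright on the bare worktop off the plate. Then grip the jammed blue locating block by its stem and rock it side to side, towards one brass cheek and then the other, until both stiff cheeks are pushed back and it comes free (do not push on the cheeks with the gripper or disturb the other things), and lift it straight up. Finish still holding it, upright and still over the jig, with its foot just clear of the cheeks, about 2 cm above their tops.

Things in the scene. Friction and masses are not known exactly. Their poses are not given: they have to be found in the camera images.
- jig: Fixed jig. Aluminium plate 10 mm thick, 164 mm in the jig's y, in x from -90 mm (apron, robot's side) to +32 mm. Origin: underside of the plate (on the worktop) on the axis of the seated block; z up. Round the axis a steel socket, cavity 27 (x) x 23 (y) mm, 14 mm deep, floor at z = 10 mm. A brass cheek at +y (left) and one at -y (right), 24 mm wide in x, top at z = 71 mm, at most 75 mm out in y.
- jig_nose_height (a point): Point on the jig's axis 59 mm over the worktop, level with the underside of the cheeks' inward noses (each 12 mm thick, up to 71 mm). They hook over the block's shoulder with 5 mm of vertical play; a straight pull cannot free the block while a nose is over the shoulder.
- locating_block: Blue plastic block, 105 mm tall, about 120 g. Origin: centre of its foot's underside, 10 mm over the worktop when seated; axes then parallel to the jig's, z up. Foot 24 (x) x 20 (y) mm up to z = 18 mm, 1.5 mm play all round in the socket; body 28 x 32 mm to z = 44 mm, its top is the shoulder; stem 26 (x) x 18 (y) mm on up to z = 105 mm, thin white band at 69 mm.
- block_grip (a point): Where to grip the stem, 90 mm above the foot's underside: fingers in front and behind, closing along the jig's x on the 26 mm. Rocked along the jig's y the block tilts in its socket and the stem pushes a nose outward; 0.17 to 0.2 rad of tilt (15 to 18 mm sideways here) takes a cheek to its stop.
- cheek_left (a joint): Slide of the cheek at the jig's +y, in m, outward positive. At 0 its nose is 10 mm from the jig's axis (1 mm from the upright stem), stop at 0.0095. It starts between 0 and 0.003. The upright block passes it from 0.006 on. Stiff: about 9 N to move, and it stays where it is left.
- cheek_right (a joint): The same for the cheek at the jig's -y, outward (-y) positive.
- sample_bottle: White plastic sample bottle with a blue cap, 125 mm tall, body 58 mm in diameter up to 108 mm (shoulder rounding in to the cap of 42 mm above it), 160 g. Origin: centre of its underside, z up. It stands on the jig's apron, close in front of the block (centre about 54 mm to the jig's -x), where the front finger has to go.
- notebook_centre (a point): Centre of the top of a tan spiral notebook lying fixed on the worktop left of the jig, 208 mm (about along x, turned 8 degrees clockwise) x 146 x 10 mm. In front of it (between it and the front edge of the worktop, which is at about x = 0.33) the worktop is bare.
- specimen_jar: Bystander: specimen jar with white lid, 56 mm wide, 78 mm tall. Origin under its centre.
- lab_timer: Bystander: flat white timer, 64 x 68 x 18 mm. Origin under its centre.
- objective_can: Bystander: small beige canister with black lid, 36 mm wide, 56 mm tall. Origin under its centre.
- marker: Bystander: marker pen lying on the worktop, 123 mm long, 14 mm thick. Origin under its centre.
Mind the look-alikes: they are no part of the job. Several things have the shape of the locating_block; the one meant has the colours described above.

How it is judged:
By the outcome, as a careful person would: the job done as asked, in the order asked, and still so for the second after the job is handed in, while the arm keeps its last pose, push and grip.
It also fails if it takes over 58 s, if anything falls off the work surface, if the arm or the gripper's body presses on something with over 40 N, if the wrist force passes 120 N, or if a joint passes its speed limit or range.

ROBOT

A 6-joint arm with a two-finger parallel gripper is mounted at the origin on a cart in front of the work surface, level with it; the furniture and walls round the work are solid. World frame = base frame: x ahead of the robot, y to its left, z up, the work surface at z = 0. Lengths are in m, angles in rad, forces in N, time in s.
With the tool pointing down it reaches from about 0.35 to 0.975 m from the base axis. Payload 4.9 kg.
Tool frame: the origin (TCP) lies midway between the tips of the shut fingers; the grasp point (between the pads) lies ctrl.grip_point_offset behind it (ctrl.grip_point_offset is the distance from the TCP to the grasp point, in m); x points along the fingers, y is the direction in which the jaws open and shut, and the axes are right-handed (so a half turn about x gives the same grasp; the last joint's range is limited). The gripper opens to 85 mm and grips with 20 to 120 N. Pads are 22 mm wide; open, the fingers measure 114 mm over their backs; the gripper's body (76 mm by 85 mm) begins 54 mm behind the grasp point. The pads swing forward as they close: fully open they stand 13 mm farther back than shut.
Start: joints at [-1.291, 0.053, 1.613, -0, 1.476, -0.119], TCP at [0.243, -0.576, 0.231] pointing down, gripper open.
Joint ranges: [-3.01, 3.01], [-1.01, 2.22], [0.06, 2.58], [-1.02, 4.17], [0.09, 2.62], [-3.14, 3.14]. Speed limits (rad/s): [2.57, 2.57, 3.14, 3.14, 3.14, 3.14].

INTERFACE

Orientations are given as a rotation vector (axis times angle).
In Python, from station import ctrl gives the robot as it stands. The module is installed in compiled form; this text tells all that it offers.
- The arm moves only by the tool drive_tool, never from a script. Its argument "commands" is text: rows parted by semicolons, each of 5 numbers parted by spaces: the closure, from -1 (fully open) to 1 (shut), so that 0 is half open, then the shift along the tool's x, y, z in units of 40 mm (1.0 is 40 mm), then the turn about the tool's x in units of 5 degrees (1.0 is 5 degrees). A call has 1 to 8 rows; each row is the pose to reach, as a shift and turn from the pose commanded when the call began, along the tool's axes at that moment; what a row does not reach only later rows make up. A row lasts 1/12 s, in which the tool goes at most 41.7 mm and 7.16 degrees, less where a joint would pass 70% of its speed; a pose out of reach is approached as far as the arm can. A call with a gripper value outside its range is refused whole. The fingers move at their own pace and stop on an object; "newtons" is the grip in N (left out, the last holds). Time passes only in rows, so rows that repeat a pose let the fingers close. It gives the time, the measured TCP pose, the force and the opening at its end, in the units of the state.
- ctrl.get_obs(): the state, without advancing time (a new reading comes with each control period).
- ctrl.get_image(name): name is "side" or "top"; returns (picture, depth): 420x560x3 uint8, blue, green, red; 420x560 float32, m along the optical axis (not along the pixel's ray), 0 where there is no reading.
- ctrl.camera_info(name): a dict with "K" (3x3 intrinsics, pixels), "T" (4x4, takes a point from camera to world coordinates). Camera axes: x right, y down, z forward; pixel columns grow to the right and rows downward; lengths in m; the calibration is good to about 2 mm. A picture is of the moment at which its call begins. camera_info takes no time and is no camera call.
- ctrl.finish_job(): hands the job in, once; it reports no verdict.
The state is a dict: "t": time; "q": joint angles; "dq": joint speeds; "effort": joint torques, N m; "tool_pos": TCP position; "tool_rot": TCP orientation; "contact_force": force on the tool from outside, world axes, zero at the start; "wrist_torque": the same for the moment, N m; "opening": finger opening in m.
Only numpy, scipy, OpenCV 4.12 (cv2) and the standard library are available. Lean on these libraries where they do the work, as an engineer would, in place of code of your own. Each camera call takes 0.05 s, during which the arm holds its last target.

## Working session

There is one attempt and no reset: what is moved stays moved. The work goes in short steps, Python scripts to look and compute and a tool call to move; the robot and the scene stay as the last step left them, time stands still between calls to the robot, and variables do not carry over. Pictures are saved under pics/ and viewed, and the job is handed in when it is done.

Besides the shell and the picture viewer there is one more tool, called after ">>>" as name(argument=value, ...), one argument or row to a line, values as JSON. drive_tool: Moves the arm, as the interface text tells. Its arguments: {"type":"object","properties":{"commands":{"type":"string"},"newtons":{"type":"number"}},"required":["commands"]}

```bash
mkdir -p pics
cat > h.py <<'E'
import numpy as np, cv2
from station import ctrl
def snap(n,tag):
    im,d=ctrl.get_image(n); im=np.array(im); cv2.imwrite(f'pics/{tag}.png',im); np.save(f'pics/{tag}_d.npy',d); return im,d
def world(n,u,v,d):
    i=ctrl.camera_info(n);K=np.array(i['K']);T=np.array(i['T'])
    p=np.linalg.inv(K)@np.array([u,v,1.])*d
    return (T@np.r_[p,1])[:3]
def ray(n,u,v,z):
    i=ctrl.camera_info(n);K=np.array(i['K']);T=np.array(i['T'])
    r=T[:3,:3]@np.linalg.inv(K)@np.array([u,v,1.]);o=T[:3,3]
    return o+r*(z-o[2])/r[2]
def proj(n,p):
    i=ctrl.camera_info(n);K=np.array(i['K']);T=np.array(i['T'])
    c=np.linalg.inv(T)@np.r_[p,1];q=K@c[:3];return q[:2]/q[2]
E
python3 - <<'E'
from h import *
for n in('side','top'):
    snap(n,n+'0'); i=ctrl.camera_info(n); print(n,np.round(i['K'],1).tolist(),np.round(i['T'],3).tolist())
print(ctrl.grip_point_offset,ctrl.get_obs())
E
```

```text
side [[381.9, 0.0, 294.6], [0.0, 381.9, 212.1], [0.0, 0.0, 1.0]] [[0.934, -0.208, 0.291, 0.363], [-0.357, -0.564, 0.744, -0.67], [0.01, -0.799, -0.601, 0.666], [0.0, 0.0, 0.0, 1.0]]
top [[542.3, 0.0, 278.6], [0.0, 542.3, 210.4], [0.0, 0.0, 1.0]] [[0.024, -0.996, 0.083, 0.527], [-1.0, -0.025, -0.005, 0.032], [0.007, -0.083, -0.997, 1.315], [0.0, 0.0, 0.0, 1.0]]
0.0187 {'t': 0.1, 'q': array([-1.29099519e+00,  5.32824712e-02,  1.61412224e+00, -9.63175188e-06,
        1.47601942e+00, -1.19009605e-01]), 'dq': array([ 0.0012145 ,  0.00080115, -0.00285831,  0.00032078,  0.00026969,
       -0.0013777 ]), 'effort': array([ 9.40815589e-04, -3.94906318e+01, -3.71362352e+01, -5.67032032e-05,
        3.87878987e-03,  5.93756340e-06]), 'tool_pos': array([ 0.2425399 , -0.57541892,  0.23021174]), 'tool_rot': array([ 2.00292687,  0.40667144, -2.00324698]), 'contact_force': array([-0.27846636,  0.87152459,  0.47424893]), 'wrist_torque': array([0.03187286, 0.06357769, 0.02855979]), 'opening': 0.08558863206979882}
```

View pics/side0.png

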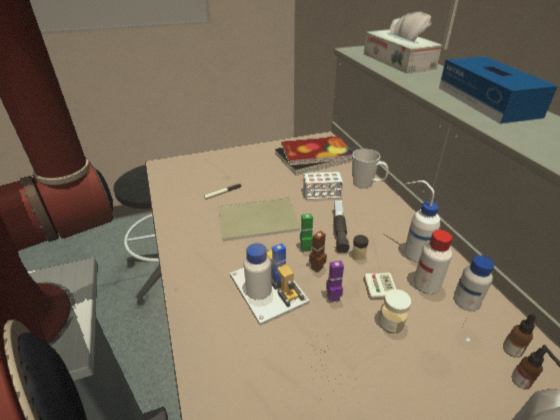

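View pics/top0.png

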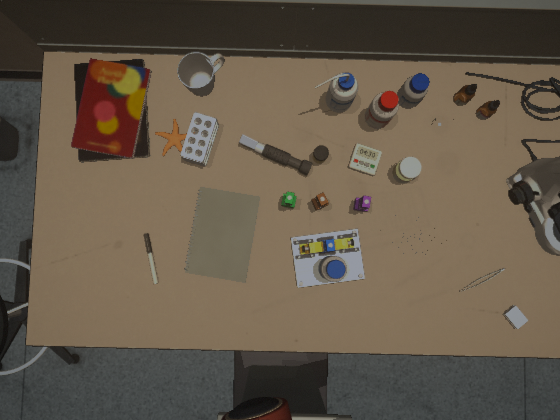

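The side view shows the jig at about (270,285), with the bottle at (258,275) and the blue block at (280,262). The top view shows the plate corners near (292,238), (361,230), (366,282) and (297,288), the bottle cap at (335,269) and the block at (330,245). The notebook is at (222,235). I'll enlarge both.

```bash
python3 - <<'E'
import cv2,numpy as np
a=cv2.imread('pics/top0.png')[220:295,280:380]; cv2.imwrite('pics/top0z.png',cv2.resize(a,None,fx=8,fy=8,interpolation=cv2.INTER_CUBIC))
a=cv2.imread('pics/side0.png')[235:325,225:345]; cv2.imwrite('pics/side0z.png',cv2.resize(a,None,fx=6.6,fy=6.6,interpolation=cv2.INTER_CUBIC))
E
python3 - <<'E'
from h import *
im=cv2.imread('pics/top0.png');d=np.load('pics/top0_d.npy')
hsv=cv2.cvtColor(im,cv2.COLOR_BGR2HSV)
for nm,lo,hi,roi in(('blue',(100,120,50),(130,255,255),(228,285,285,370)),('brass',(18,120,80),(35,255,255),(228,285,285,370)),('plate',(0,0,120),(180,60,255),(225,292,285,372))):
    m=cv2.inRange(hsv,lo,hi);mm=m*0;mm[roi[0]:roi[1],roi[2]:roi[3]]=m[roi[0]:roi[1],roi[2]:roi[3]]
    c,_=cv2.findContours(mm,cv2.RETR_EXTERNAL,cv2.CHAIN_APPROX_NONE)
    for k in c:
        if cv2.contourArea(k)<15: continue
        q=np.zeros_like(mm);cv2.drawContours(q,[k],-1,255,-1);
        v,u=np.nonzero(q); dd=np.median(d[v,u]); w=world('top',u.mean(),v.mean(),dd)
        print(nm,cv2.contourArea(k),u.mean(),v.mean(),cv2.minAreaRect(k),w.round(4))
E
```

```text
blue 232.0 335.5658914728682 268.86046511627904 ((335.5, 268.5), (17.0, 17.0), 90.0) [ 0.5005 -0.1008  0.1351]
blue 72.5 329.95604395604397 244.85714285714286 ((329.8692626953125, 244.953857421875), (11.535228729248047, 7.6901535987854), 82.87498474121094) [ 0.5525 -0.0898  0.115 ]
brass 31.5 303.5740740740741 248.7962962962963 ((304.0, 248.5), (9.0, 8.0), 90.0) [ 0.5436 -0.0367  0.0202]
brass 114.5 315.83941605839414 246.8175182481752 ((315.7399597167969, 246.67999267578125), (10.323759078979492, 13.717872619628906), 81.8698959350586) [ 0.5482 -0.062   0.0707]
brass 129.5 342.32278481012656 243.39240506329114 ((343.42999267578125, 243.00999450683594), (10.323759078979492, 18.1019344329834), 81.8698959350586) [ 0.5575 -0.1226  0.0704]
plate 3350.0 327.4314121037464 257.6556195965418 ((327.5993957519531, 257.3955383300781), (51.47813034057617, 68.54743957519531), 82.23483276367188) [ 0.524  -0.0944  0.0156]
```

View pics/top0z.png

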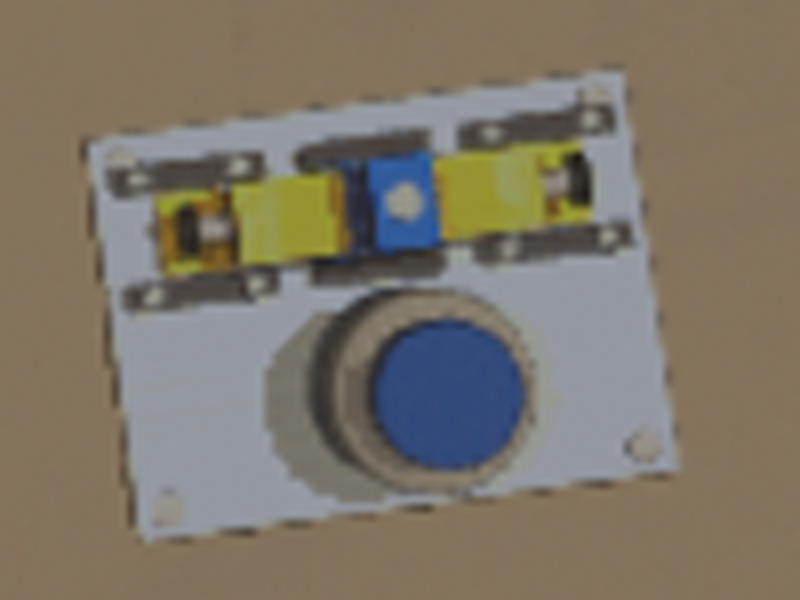

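View pics/side0z.png

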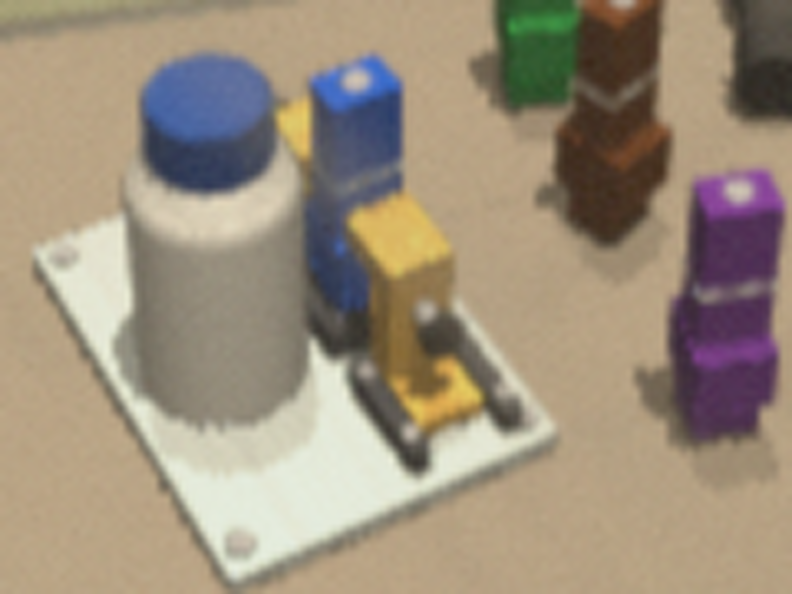

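Run:
```python
from h import *
C={}
for k,(u,v) in dict(FL=(90,140),FR=(622,70),NR=(679,470),NL=(138,540)).items():
    C[k]=ray('top',280+(u)/8-.5,220+v/8-.5,0.01)[:2]; print(k,C[k].round(4))
ys=(C['FL']-C['FR'])+(C['NL']-C['NR']); xs=(C['FL']-C['NL'])+(C['FR']-C['NR'])
yaw1=np.arctan2(-ys[0],ys[1]); yaw2=np.arctan2(xs[1],xs[0]); print(np.degrees([yaw1,yaw2]),np.linalg.norm(ys)/2,np.linalg.norm(xs)/2)
yaw=(yaw1*164+yaw2*122)/286; c=sum(C.values())/4
X=np.array([np.cos(yaw),np.sin(yaw)]);Y=np.array([-X[1],X[0]])
o=c+X*0.029; print('jig origin from plate',o,'yaw',yaw)
# triangulate block top dot & bottle cap from two views
def tri(pt,ps):
    A=[];b=[]
    for n,(u,v) in(('top',pt),('side',ps)):
        i=ctrl.camera_info(n);K=np.array(i['K']);T=np.array(i['T'])
        r=T[:3,:3]@np.linalg.inv(K)@np.array([u,v,1.]);r/=np.linalg.norm(r);P=np.eye(3)-np.outer(r,r);A.append(P);b.append(P@T[:3,3])
    s=np.linalg.lstsq(np.vstack(A),np.hstack(b),rcond=None);return s[0],s[1]
t=lambda u,v:(280+u/8-.5,220+v/8-.5); s=lambda u,v:(225+u/6.6-.5,235+v/6.6-.5)
for nm,a,b in(('blocktop',(404,202),(356,79)),('cap',(449,394),(207,95))):
    p,r=tri(t(*a),s(*b)); q=p[:2]-o; print(nm,p.round(4),r,'jig',(q@X).round(4),(q@Y).round(4), ray('top',*t(*a),.115 if nm=='blocktop' else .135))
np.save('jig.npy',[o[0],o[1],yaw])
# edge of noses at z=.071
for nm,a in(('Lnose inner',(340,215)),('Rnose inner',(440,205))):
    q=ray('top',*t(*a),.071)[:2]-o;print(nm,q@X,q@Y)
for nm,(u,v) in dict(nbNL=(186,274),nbNR=(246,282),nbFL=(200,188),nbFR=(259,193)).items(): print(nm,ray('top',u,v,.01))
print(ray('top',222,320,0),ray('top',222,348,0))
for nm,(u,v) in dict(jar=(408,168),timer=(365,159),green=(289,199),brown=(321,200),purple=(363,203),marker1=(148,235),marker2=(155,282)).items(): print(nm,ray('top',u,v,.05).round(3))
```

```text
FL [ 0.5713 -0.0058]
FR [ 0.5963 -0.1656]
NR [ 0.477  -0.1841]
NL [ 0.4524 -0.0228]
[8.78288826 8.48323024] 0.16249223275453054 0.12042024175739109
jig origin from plate [ 0.55291823 -0.09022061] yaw 0.15105933074681863
blocktop [ 0.5531 -0.09    0.1151] [2.7714204e-07] jig 0.0002 0.0002 [ 0.55270841 -0.0898989   0.115     ]
cap [ 0.5008 -0.101   0.1342] [5.71388118e-08] jig -0.0531 -0.0029 [ 0.50069093 -0.10091139  0.135     ]
Lnose inner -0.0012475292374174818 0.014483691000908445
Rnose inner -0.0020353539461971867 -0.014326757209956721
nbNL [0.47686941 0.242395   0.01      ]
nbNR [0.46133587 0.09863015 0.01      ]
nbFL [0.68440789 0.21649038 0.01      ]
nbFR [0.67582031 0.07343447 0.01      ]
[0.36930667 0.15385863 0.        ] [0.30353533 0.15169561 0.        ]
jar [ 0.739 -0.278  0.05 ]
timer [ 0.758 -0.176  0.05 ]
green [0.659 0.001 0.05 ]
brown [ 0.658 -0.074  0.05 ]
purple [ 0.654 -0.172  0.05 ]
marker1 [0.566 0.328 0.05 ]
marker2 [0.458 0.307 0.05 ]
```

```bash
cat >> h.py <<'E'
from scipy.spatial.transform import Rotation as R
def plan(p,yaw,verb=True):
    "p TCP target, yaw = direction of tool y (mod pi)"
    o=ctrl.get_obs(); M=R.from_rotvec(o['tool_rot']).as_matrix()
    sh=M.T@(np.array(p)-o['tool_pos'])/0.04
    # turn about tool x that takes tool y to the yaw
    yd=np.array([np.cos(yaw),np.sin(yaw),0]); l=M.T@yd; a=np.degrees(np.arctan2(l[2],l[1])); a=(a+90)%180-90
    print('t',round(o['t'],2),'pos',o['tool_pos'].round(4),'xaxis',M[:,0].round(3),'yaxis',M[:,1].round(3),'z',M[:,2].round(3),'F',o['contact_force'].round(1),'op',round(o['opening'],4),'q6',o['q'][5].round(2),'q1',o['q'][0].round(2))
    print('shift',sh.round(3),'turn',round(a/5,3),'alt',round((a-180*np.sign(a))/5,2))
ox,oy,yw=np.load('jig.npy') if __import__('os').path.exists('jig.npy') else (0,0,0)
def jig(x,y,z):
    return np.array([ox+x*np.cos(yw)-y*np.sin(yw),oy+x*np.sin(yw)+y*np.cos(yw),z])
E
python3 -c "
from h import *
plan([.5007,-.101,.23],yw+np.pi/2)"
```

```text
t 0.1 pos [ 0.2425 -0.5754  0.2302] xaxis [-0.001  0.002 -1.   ] yaxis [ 0.388 -0.922 -0.002] z [-0.922 -0.388 -0.   ] F [-0.3  0.9  0.5] op 0.0856 q6 -0.12 q1 -1.29
shift [  0.023  -8.423 -10.553] turn 2.839 alt -33.16
```

>>> drive_tool(
  commands="-1 0 -4.6 -5.8 2.8;-1 0 -4.6 -5.8 2.8;-1 0 -4.6 -5.8 2.8;-1 0 -4.6 -5.8 2.8;-1 0 -4.6 -5.8 2.8;-1 0 -4.6 -5.8 2.8;-1 0 -4.6 -5.8 2.8;-1 0 -4.6 -5.8 2.8",
  newtons=40,
)

```text
t: 0.77
tool_pos: [0.387, -0.3112, 0.2308]
tool_rot: [2.14, 0.175, -2.138]
contact_force: [1.3, 0.3, 0.4]
opening: 0.0855
```

```bash
python3 -c "
from h import *
plan([.5007,-.101,.2],yw+np.pi/2)"
```

```text
t 0.77 pos [ 0.387  -0.3112  0.2308] xaxis [ 0.001  0.003 -1.   ] yaxis [ 0.16  -0.987 -0.003] z [-0.987 -0.16  -0.001] F [1.3 0.3 0.4] op 0.0855 q6 0.58 q1 -0.83
shift [ 0.786 -4.733 -3.644] turn 0.107 alt -35.89
```

>>> drive_tool(
  commands="-1 0 -4.7 -3.6 0.1;-1 0 -4.7 -3.6 0.1;-1 0 -4.7 -3.6 0.1;-1 0 -4.7 -3.6 0.1;-1 0 -4.7 -3.6 0.1;-1 0 -4.7 -3.6 0.1;-1 0 -4.7 -3.6 0.1;-1 0 -4.7 -3.6 0.1",
)

```text
t: 1.43
tool_pos: [0.4986, -0.1076, 0.2308]
tool_rot: [2.143, 0.159, -2.145]
contact_force: [-0.8, -0.6, 0.5]
opening: 0.0854
```

```bash
python3 -c "
from h import *
plan([.5007,-.101,.074],yw+np.pi/2)"
```

```text
t 1.43 pos [ 0.4986 -0.1076  0.2308] xaxis [-0.001 -0.    -1.   ] yaxis [ 0.148 -0.989  0.   ] z [-0.989 -0.148  0.001] F [-0.8 -0.6  0.5] op 0.0854 q6 1.06 q1 -0.36
shift [ 3.919 -0.154 -0.082] turn -0.029 alt 35.97
```

>>> drive_tool(
  commands="-1 0.3 -0.1 -0.05 0;-1 0.6 -0.1 -0.05 0;-1 0.6 -0.1 -0.05 0;-1 0.6 -0.1 -0.05 0",
)

```text
t: 1.77
tool_pos: [0.4984, -0.1047, 0.2051]
tool_rot: [2.144, 0.156, -2.151]
contact_force: [-0.1, -0.3, 0.9]
opening: 0.0855
```

```bash
python3 -c "
from h import *
plan([.5007,-.101,.074],yw+np.pi/2)"
```

```text
t 1.77 pos [ 0.4984 -0.1047  0.2051] xaxis [-0.004  0.001 -1.   ] yaxis [ 0.144 -0.99  -0.002] z [-0.99  -0.144  0.003] F [-0.1 -0.3  0.9] op 0.0855 q6 1.07 q1 -0.35
shift [ 3.277 -0.078 -0.082] turn -0.081 alt 35.92
```

>>> drive_tool(
  commands="-1 0.7 -0.1 -0.1 0;-1 1.4 -0.1 -0.1 0;-1 2.0 -0.1 -0.1 0;-1 2.6 -0.1 -0.1 0;-1 3.1 -0.1 -0.1 0;-1 3.28 -0.1 -0.1 0;-1 3.28 -0.1 -0.1 0;-1 3.28 -0.1 -0.1 0",
)

```text
t: 2.43
tool_pos: [0.5035, -0.1001, 0.0767]
tool_rot: [2.147, 0.156, -2.146]
contact_force: [2.0, -0.0, 1.1]
opening: 0.0854
```

```bash
python3 -c "
from h import *
plan([.5007,-.101,.074],yw+np.pi/2)
snap('side','side1')"
```

```text
t 2.43 pos [ 0.5035 -0.1001  0.0767] xaxis [ 0. -0. -1.] yaxis [ 0.145 -0.99   0.   ] z [-0.99  -0.145 -0.   ] F [ 2.  -0.   1.1] op 0.0854 q6 1.08 q1 -0.34
shift [0.068 0.012 0.072] turn -0.069 alt 35.93
```

View pics/side1.png

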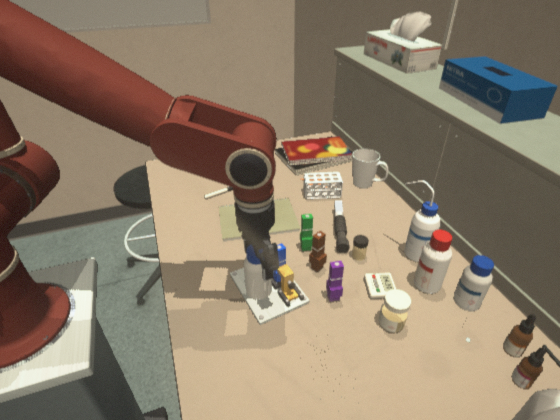

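The gripper now straddles the bottle at about (258,265), so I'll close it.

>>> drive_tool(
  commands="0.5 0 0 0.07 0;1 0 0 0.07 0;1 0 0 0.07 0;1 0 0 0.07 0;1 0 0 0.07 0;1 0 0 0.07 0;1 0 0 0.07 0;1 0 0 0.07 0",
  newtons=40,
)

```text
t: 3.15
tool_pos: [0.5015, -0.1003, 0.0778]
tool_rot: [2.148, 0.156, -2.143]
contact_force: [-0.2, 0.5, 6.1]
opening: 0.0575
```

>>> drive_tool(
  commands="1 -0.3 0 0 0;1 -0.6 0 0 0;1 -1 0 0 0;1 -1.4 0 0 0;1 -1.5 0 0 0;1 -1.5 0 0 0",
)

```text
t: 3.65
tool_pos: [0.5016, -0.1004, 0.1384]
tool_rot: [2.149, 0.155, -2.141]
contact_force: [0.5, 0.6, -2.6]
opening: 0.0572
```

```bash
python3 -c "
from h import *
plan([.40,.13,.125],yw+np.pi/2)
snap('side','side2')"
```

```text
t 3.65 pos [ 0.5016 -0.1004  0.1384] xaxis [ 0.004 -0.001 -1.   ] yaxis [ 0.145 -0.989  0.002] z [-0.989 -0.145 -0.004] F [ 0.5  0.6 -2.6] op 0.0572 q6 1.08 q1 -0.34
shift [ 0.316 -6.069  1.677] turn -0.061 alt 35.94
```

View pics/side2.png

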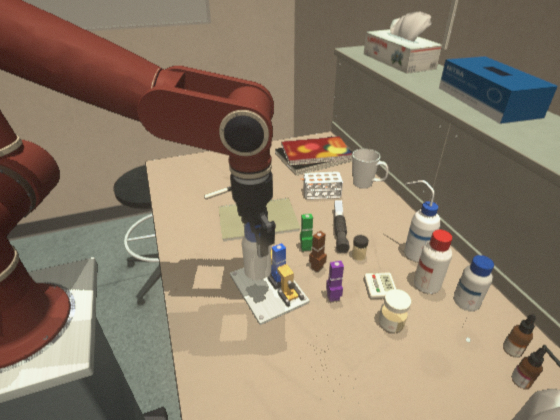

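The bottle is held at (256,255) and lifted about 60 mm. Next I'll carry it to the bare spot.

>>> drive_tool(
  commands="1 0 -0.4 0.3 0;1 0 -1 0.6 0;1 0 -1.8 1.0 0;1 0 -2.6 1.3 0;1 0 -3.4 1.5 0;1 0 -4.2 1.68 0;1 0 -4.9 1.68 0;1 0 -5.4 1.68 0",
)

```text
t: 4.37
tool_pos: [0.4006, 0.1058, 0.1346]
tool_rot: [2.143, 0.159, -2.148]
contact_force: [1.2, -0.1, -1.8]
opening: 0.0572
```

>>> drive_tool(
  commands="1 0.2 -0.4 0 0;1 0.4 -0.6 0 0;1 0.8 -0.65 0 0;1 1.2 -0.65 0 0;1 1.4 -0.65 0 0;1 1.5 -0.65 0 0;1 1.5 -0.65 0 0;1 1.5 -0.65 0 0",
)

```text
t: 5.03
tool_pos: [0.3989, 0.1294, 0.0762]
tool_rot: [2.146, 0.156, -2.146]
contact_force: [-0.2, 1.0, -1.9]
opening: 0.057
```

```bash
python3 -c "
from h import *
plan([.40,.13,.068],yw+np.pi/2)
snap('side','side3')"
```

```text
t 5.03 pos [0.3989 0.1294 0.0762] xaxis [-0. -0. -1.] yaxis [ 0.145 -0.989  0.   ] z [-0.989 -0.145  0.   ] F [-0.2  1.  -1.9] op 0.057 q6 1.56 q1 0.14
shift [ 0.204 -0.011 -0.029] turn -0.068 alt 35.93
```

View pics/side3.png

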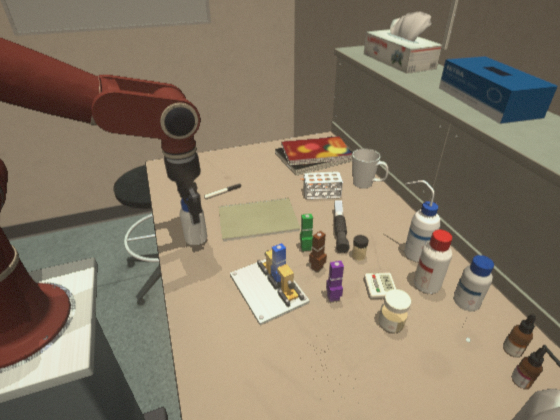

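The bottle is over the bare worktop at (192,235) and the plate is clear. I'll lower it the last 8 mm until it touches.

>>> drive_tool(
  commands="1 0.06 0 0 0;1 0.12 0 0 0;1 0.17 0 0 0;1 0.2 0 0 0;1 0.2 0 0 0;1 0.2 0 0 0",
)

```text
t: 5.58
tool_pos: [0.3988, 0.1297, 0.0681]
tool_rot: [2.146, 0.157, -2.146]
contact_force: [-0.6, 1.6, -1.2]
opening: 0.0573
```

>>> drive_tool(
  commands="1 0.02 0 0 0;1 0.04 0 0 0;1 0.04 0 0 0",
)

```text
t: 5.83
tool_pos: [0.3992, 0.1298, 0.0679]
tool_rot: [2.146, 0.157, -2.146]
contact_force: [-3.3, -0.0, 6.4]
opening: 0.0569
```

>>> drive_tool(
  commands="0.3 0 0 0 0;-0.3 0 0 0 0;-1 0 0 0 0;-1 0 0 0 0;-1 0 0 0 0;-1 0 0 0 0",
)

```text
t: 6.33
tool_pos: [0.3988, 0.1297, 0.0665]
tool_rot: [2.146, 0.157, -2.146]
contact_force: [0.4, 0.1, 0.4]
opening: 0.0853
```

>>> drive_tool(
  commands="-1 -0.3 0 0 0;-1 -0.9 0 0 0;-1 -1.7 0 0 0;-1 -2.5 0 0 0;-1 -3 0 0 0;-1 -3 0 0 0",
)

```text
t: 6.83
tool_pos: [0.4018, 0.1301, 0.1923]
tool_rot: [2.157, 0.157, -2.135]
contact_force: [-0.3, 0.1, -0.5]
opening: 0.0854
```

```bash
python3 -c "
from h import *
plan(jig(0,0,.19),yw)
snap('side','side4');snap('top','top4')"
```

```text
t 6.83 pos [0.4018 0.1301 0.1923] xaxis [ 0.01   0.001 -1.   ] yaxis [ 0.145 -0.989  0.   ] z [-0.989 -0.145 -0.01 ] F [-0.3  0.1 -0.5] op 0.0854 q6 1.56 q1 0.14
shift [ 0.089  5.999 -2.937] turn 17.939 alt -18.06
```

View pics/side4.png

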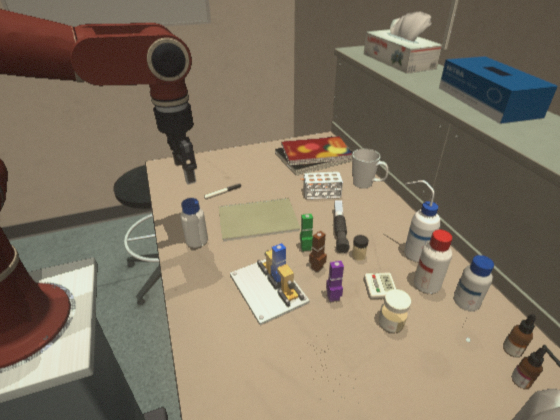

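The bottle stands upright on the bare worktop at (194,225) and the grip is released. I'll zoom into the jig and start moving over it.

>>> drive_tool(
  commands="-1 0 0.8 -0.4 -1.4;-1 0 1.6 -0.8 -2.8;-1 0 2.4 -1.2 -4.2;-1 0 3.2 -1.6 -5.6;-1 0 4 -2 -7;-1 0 4.8 -2.4 -8.4;-1 0 5.4 -2.7 -9.8;-1 0 6 -2.94 -11.2",
)

```text
t: 7.6
tool_pos: [0.5496, -0.0921, 0.1834]
tool_rot: [1.532, 0.965, -1.537]
contact_force: [-0.3, 0.4, 0.6]
opening: 0.0853
```

```bash
python3 -c "
from h import *
plan(jig(0,0,.19),yw)
a=cv2.imread('pics/side4.png')[235:325,225:345]; cv2.imwrite('pics/side4z.png',cv2.resize(a,None,fx=6.6,fy=6.6,interpolation=cv2.INTER_CUBIC))
"
```

```text
t 7.6 pos [ 0.5496 -0.0921  0.1834] xaxis [-0.004  0.001 -1.   ] yaxis [ 0.9   -0.436 -0.004] z [-0.436 -0.9    0.001] F [-0.3  0.4  0.6] op 0.0853 q6 0.15 q1 -0.3
shift [-0.165  0.055 -0.078] turn -6.902 alt 29.1
```

View pics/side4z.png

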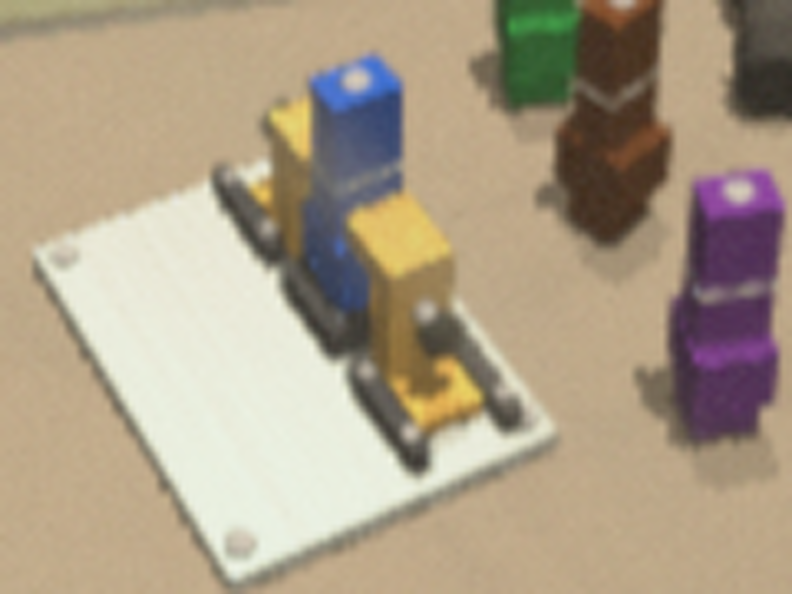

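The zoom shows the block upright and undisturbed between the cheeks, with its top dot at zoom (356,79). Next I'll finish the turn and align.

>>> drive_tool(
  commands="-1 0 0.05 -0.08 -1.4;-1 0 0.05 -0.08 -2.8;-1 0 0.05 -0.08 -4.2;-1 0 0.05 -0.08 -5.6;-1 0 0.05 -0.08 -6.9;-1 0 0.05 -0.08 -6.9;-1 0 0.05 -0.08 -6.9;-1 0 0.05 -0.08 -6.9",
)

```text
t: 8.27
tool_pos: [0.5525, -0.0885, 0.185]
tool_rot: [1.103, 1.276, -1.104]
contact_force: [-0.1, 0.3, 1.0]
opening: 0.0853
```

```bash
python3 -c "
from h import *
plan(jig(0,0,.082),yw)
"
```

```text
t 8.27 pos [ 0.5525 -0.0885  0.185 ] xaxis [-0.002  0.001 -1.   ] yaxis [ 0.99   0.143 -0.002] z [ 0.143 -0.99  -0.001] F [-0.1  0.3  1. ] op 0.0853 q6 -0.44 q1 -0.29
shift [2.576 0.01  0.047] turn -0.089 alt 35.91
```

>>> drive_tool(
  commands="-1 0.5 0.01 0.05 -0.1;-1 1.1 0.01 0.05 -0.1;-1 1.7 0.01 0.05 -0.1;-1 2.2 0.01 0.05 -0.1;-1 2.5 0.01 0.05 -0.1;-1 2.58 0.01 0.05 -0.1;-1 2.58 0.01 0.05 -0.1;-1 2.58 0.01 0.05 -0.1",
)

```text
t: 8.93
tool_pos: [0.5546, -0.0908, 0.0843]
tool_rot: [1.095, 1.277, -1.094]
contact_force: [0.3, -0.4, 0.6]
opening: 0.0853
```

```bash
python3 -c "
from h import *
plan(jig(0,0,.082),yw)
im,d=snap('side','side5');a=im[195:315,205:365]; cv2.imwrite('pics/side5z.png',cv2.resize(a,None,fx=5,fy=5,interpolation=cv2.INTER_CUBIC))
"
```

```text
t 8.93 pos [ 0.5546 -0.0908  0.0843] xaxis [ 0.001 -0.    -1.   ] yaxis [0.988 0.153 0.001] z [ 0.153 -0.988  0.001] F [ 0.3 -0.4  0.6] op 0.0853 q6 -0.45 q1 -0.29
shift [ 0.058 -0.039 -0.021] turn 0.033 alt -35.97
```

View pics/side5z.png

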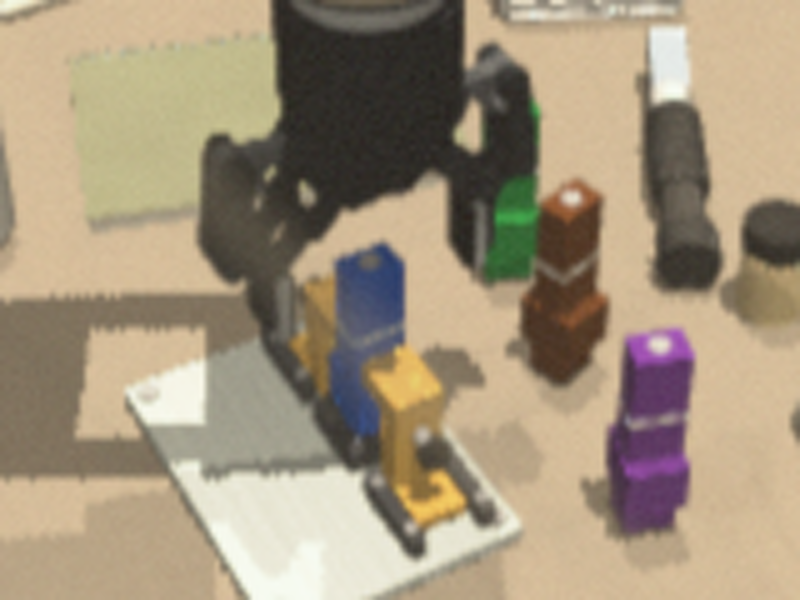

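>>> drive_tool(
  commands="-0.4 0.05 -0.04 -0.02 0;0.2 0.05 -0.04 -0.02 0;1 0.05 -0.04 -0.02 0;1 0.05 -0.04 -0.02 0;1 0.05 -0.04 -0.02 0;1 0.05 -0.04 -0.02 0;1 0.05 -0.04 -0.02 0;1 0.05 -0.04 -0.02 0",
  newtons=35,
)

```text
t: 9.65
tool_pos: [0.5525, -0.0901, 0.0817]
tool_rot: [1.095, 1.278, -1.094]
contact_force: [-0.2, 1.2, 1.5]
opening: 0.0257
```

```bash
python3 -c "
from h import *
plan(jig(0,0,.082),yw)
"
```

```text
t 9.65 pos [ 0.5525 -0.0901  0.0817] xaxis [ 0.001 -0.    -1.   ] yaxis [0.988 0.154 0.001] z [ 0.154 -0.988  0.   ] F [-0.2  1.2  1.5] op 0.0257 q6 -0.45 q1 -0.29
shift [-0.008  0.01   0.004] turn 0.038 alt -35.96
```

>>> drive_tool(
  commands="1 0 0 -0.06 0;1 0 0 -0.12 0;1 0 0 -0.18 0;1 0 0 -0.24 0;1 0 0 -0.3 0;1 0 0 -0.35 0;1 0 0 -0.38 0;1 0 0 -0.38 0",
)

```text
t: 10.32
tool_pos: [0.5509, -0.0777, 0.0824]
tool_rot: [1.091, 1.272, -1.096]
contact_force: [0.4, -10.3, 1.2]
opening: 0.0253
```

```bash
cat > st.py <<'E'
from h import *
import sys
o=ctrl.get_obs();p=o['tool_pos'];q=p[:2]-[ox,oy];X=np.array([np.cos(yw),np.sin(yw)]);Y=np.array([-X[1],X[0]])
F=o['contact_force'];print('t',round(o['t'],2),'jig x,y mm',(1000*q@X).round(1),(1000*q@Y).round(1),'z',(1000*p[2]).round(1),'F jig',(F[:2]@X).round(1),(F[:2]@Y).round(1),F[2].round(1),'T',o['wrist_torque'].round(2),'op',o['opening'].round(4))
if len(sys.argv)>1:
    im,d=snap('side',sys.argv[1]);a=im[195:315,205:365]; cv2.imwrite(f'pics/{sys.argv[1]}z.png',cv2.resize(a,None,fx=5,fy=5,interpolation=cv2.INTER_CUBIC))
E
python3 st.py side6
```

```text
Traceback (most recent call last):
  File "st.py", line 4, in <module>
    F=o['contact_force'];print('t',round(o['t'],2),'jig x,y mm',(1000*q@X).round(1),(1000*q@Y).round(1),'z',(1000*p[2]).round(1),'F jig',(F[:2]@X).round(1),(F[:2]@Y).round(1),F[2].round(1),'T',o['wrist_torque'].round(2),'op',o['opening'].round(4))
                                                                                                                                                                                                                                 ^^^^^^^^^^^^^^^^^^
AttributeError: 'float' object has no attribute 'round'
```

>>> drive_tool(
  commands="1 0 0 -0.05 0;1 0 0 -0.1 0;1 0 0 -0.1 0;1 0 0 -0.1 0",
)

```text
t: 10.65
tool_pos: [0.5503, -0.0737, 0.0825]
tool_rot: [1.091, 1.272, -1.096]
contact_force: [1.1, -9.9, 2.9]
opening: 0.0256
```

```bash
sed -i "s/o\['opening'\].round(4)/round(o['opening'],4)/" st.py; python3 st.py side6
```

```text
t 10.65 jig x,y mm -0.1 16.7 z 82.5 F jig -0.4 -9.9 2.9 T [-1.84 -0.18 -0.03] op 0.0256
```

View pics/side6z.png

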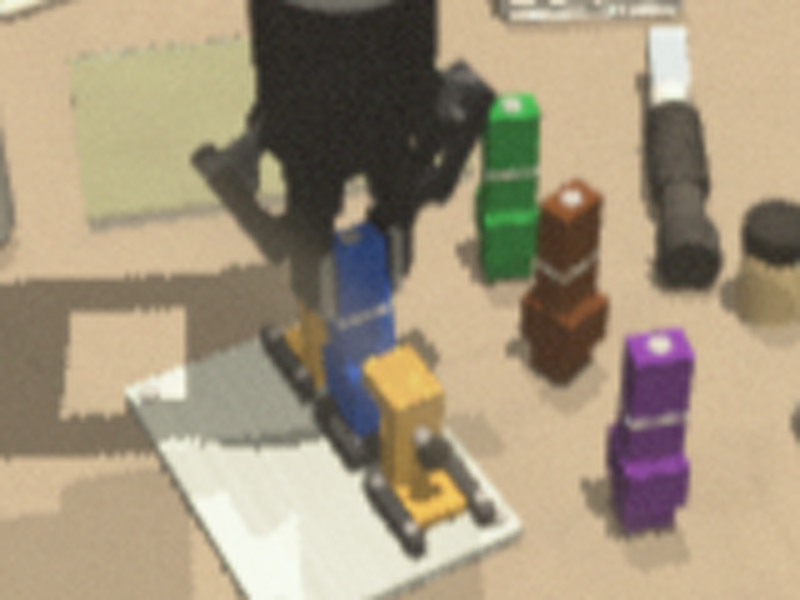

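The block is tilting towards the left cheek, with its stem top at zoom (358,235). The force is still the sliding level of about 10 N, so I'll go a little further.

>>> drive_tool(
  commands="1 0 0 -0.03 0;1 0 0 -0.06 0;1 0 0 -0.06 0;1 0 0 -0.06 0",
)

```text
t: 11.03
tool_pos: [0.5499, -0.0715, 0.0826]
tool_rot: [1.091, 1.272, -1.096]
contact_force: [2.2, -10.7, 2.3]
opening: 0.0256
```

```bash
python3 st.py
```

```text
t 11.03 jig x,y mm -0.1 18.9 z 82.6 F jig 0.6 -10.9 2.3 T [-1.9  -0.17  0.03] op 0.0256
```

>>> drive_tool(
  commands="1 0 0 -0.03 0;1 0 0 -0.04 0;1 0 0 -0.04 0",
)

```text
t: 11.28
tool_pos: [0.5498, -0.0705, 0.0826]
tool_rot: [1.09, 1.271, -1.096]
contact_force: [1.7, -12.7, 1.3]
opening: 0.0256
```

```bash
python3 st.py
```

```text
t 11.28 jig x,y mm -0.1 20.0 z 82.6 F jig -0.2 -12.8 1.3 T [-2.17 -0.17 -0.02] op 0.0256
```

Force is now rising as the cheek nears its stop. I'll rock the other way.

>>> drive_tool(
  commands="1 0 0 0.1 0;1 0 0 0.2 0;1 0 0 0.3 0;1 0 0 0.4 0;1 0 0 0.5 0;1 0 0 0.6 0;1 0 0 0.7 0;1 0 0 0.7 0",
)

```text
t: 11.95
tool_pos: [0.5527, -0.0935, 0.0813]
tool_rot: [1.098, 1.281, -1.094]
contact_force: [-1.3, 5.5, 4.6]
opening: 0.0258
```

```bash
python3 st.py
```

```text
t 11.95 jig x,y mm -0.7 -3.2 z 81.3 F jig -0.4 5.6 4.6 T [1.1  0.11 0.01] op 0.0258
```

>>> drive_tool(
  commands="1 0 0 0.06 0;1 0 0 0.12 0;1 0 0 0.18 0;1 0 0 0.22 0;1 0 0 0.25 0;1 0 0 0.25 0",
)

```text
t: 12.45
tool_pos: [0.554, -0.1016, 0.0813]
tool_rot: [1.099, 1.284, -1.092]
contact_force: [-2.0, 10.7, 5.9]
opening: 0.0254
```

```bash
python3 st.py side7
```

```text
t 12.45 jig x,y mm -0.6 -11.4 z 81.3 F jig -0.4 10.8 5.9 T [1.92 0.27 0.01] op 0.0254
```

View pics/side7z.png

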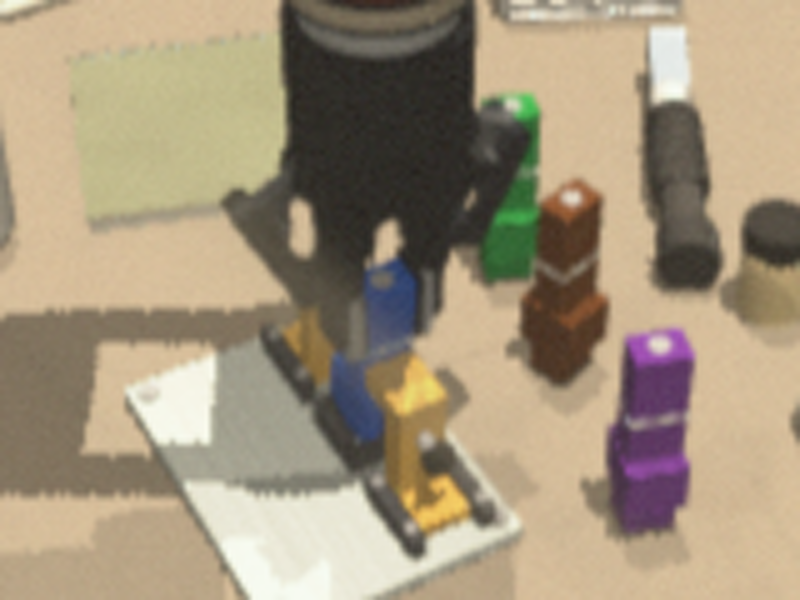

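The block now leans towards the right cheek, which is being pushed at zoom (405,375). The left cheek has stayed back at (310,330). Continuing.

>>> drive_tool(
  commands="1 0 0 0.05 0;1 0 0 0.1 0;1 0 0 0.15 0;1 0 0 0.18 0;1 0 0 0.18 0",
)

```text
t: 12.92
tool_pos: [0.555, -0.1082, 0.0812]
tool_rot: [1.1, 1.285, -1.092]
contact_force: [-2.2, 12.9, 6.0]
opening: 0.0255
```

```bash
python3 st.py
```

```text
t 12.92 jig x,y mm -0.6 -18.1 z 81.2 F jig -0.3 13.1 6.0 T [2.12 0.31 0.02] op 0.0255
```

>>> drive_tool(
  commands="1 0 0 0.03 0;1 0 0 0.05 0;1 0 0 0.05 0;1 0 0 0.05 0",
)

```text
t: 13.25
tool_pos: [0.5552, -0.109, 0.0811]
tool_rot: [1.101, 1.287, -1.091]
contact_force: [-3.2, 15.7, 7.2]
opening: 0.0253
```

```bash
python3 st.py side8
```

```text
t 13.25 jig x,y mm -0.6 -18.9 z 81.1 F jig -0.8 16.0 7.2 T [2.66 0.36 0.08] op 0.0253
```

View pics/side8z.png

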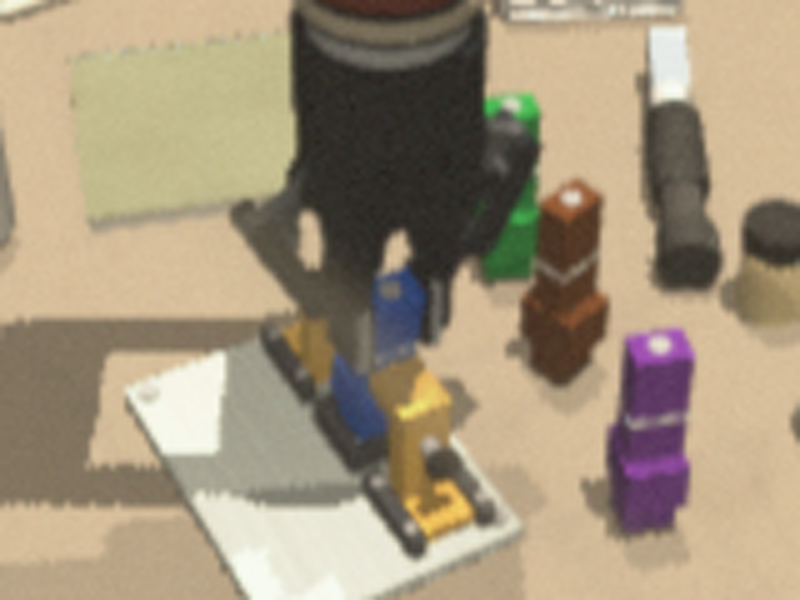

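The right cheek is at its stop, with force climbing from 13 to 16 N for 0.8 mm of travel. I'll go back to the centre.

>>> drive_tool(
  commands="1 0 0 -0.1 0;1 0 0 -0.2 0;1 0 0 -0.3 0;1 0 0 -0.4 0;1 0 0 -0.5 0;1 0 0 -0.52 0;1 0 0 -0.52 0",
)

```text
t: 13.88
tool_pos: [0.5532, -0.0945, 0.0819]
tool_rot: [1.093, 1.275, -1.095]
contact_force: [0.7, -4.7, 1.6]
opening: 0.0254
```

```bash
python3 st.py side9; python3 -c "
from h import *
im,d=snap('top','top9'); a=im[200:290,270:390];cv2.imwrite('pics/top9z.png',cv2.resize(a,None,fx=6.6,fy=6.6,interpolation=cv2.INTER_CUBIC))"
```

```text
t 13.88 jig x,y mm -0.4 -4.3 z 81.9 F jig 0.0 -4.7 1.6 T [-1.14 -0.13 -0.01] op 0.0254
```

View pics/side9z.png

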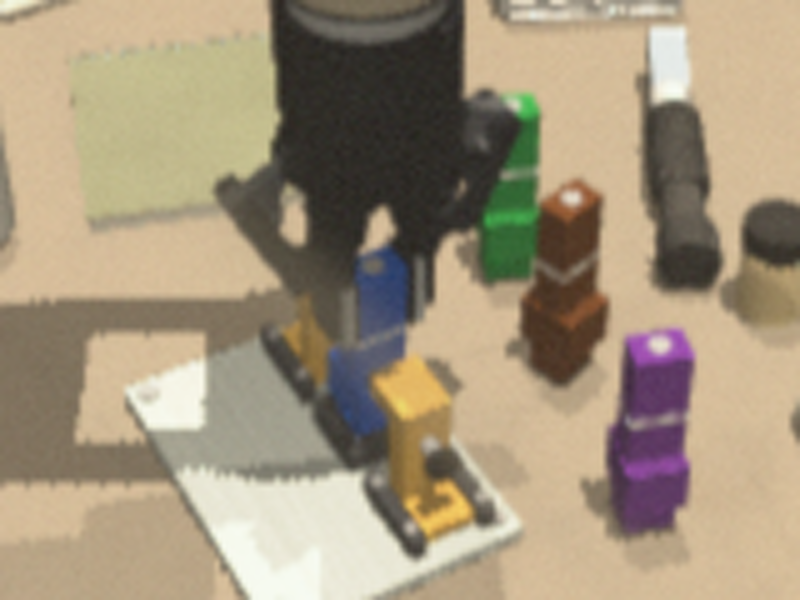

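View pics/top9z.png

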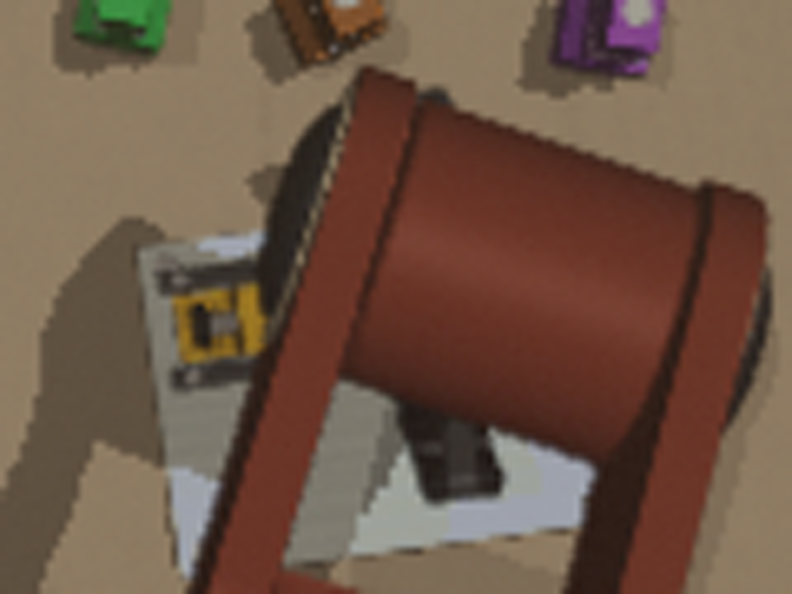

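The side view shows the block almost upright, with both cheeks back. It is still 4 mm to the right, so I'll carry on to centre.

>>> drive_tool(
  commands="1 0 0 -0.05 0;1 0 0 -0.1 0;1 0 0 -0.12 0;1 0 0 -0.12 0;1 0 0 -0.12 0",
)

```text
t: 14.4
tool_pos: [0.5524, -0.0894, 0.0817]
tool_rot: [1.094, 1.276, -1.095]
contact_force: [1.0, -5.8, 2.7]
opening: 0.0251
```

```bash
python3 st.py side10
python3 - <<'E'
from h import *
# where upright stem edges should project
for x,y in((.013,-.009),(-.013,-.009)):
    for z in(.115,.079,.06): print(x,y,z,((proj('side',jig(x,y,z))-[205,195]+.5)*5).round(0))
print(((proj('side',jig(0,0,.115))-[205,195]+.5)*5).round(0))
E
```

```text
t 14.4 jig x,y mm -0.4 0.9 z 81.7 F jig 0.1 -5.9 2.7 T [-1.25 -0.23  0.03] op 0.0251
0.013 -0.009 0.115 [405. 263.]
0.013 -0.009 0.079 [406. 324.]
0.013 -0.009 0.06 [406. 355.]
-0.013 -0.009 0.115 [351. 283.]
-0.013 -0.009 0.079 [353. 344.]
-0.013 -0.009 0.06 [354. 375.]
[369. 260.]
```

View pics/side10z.png

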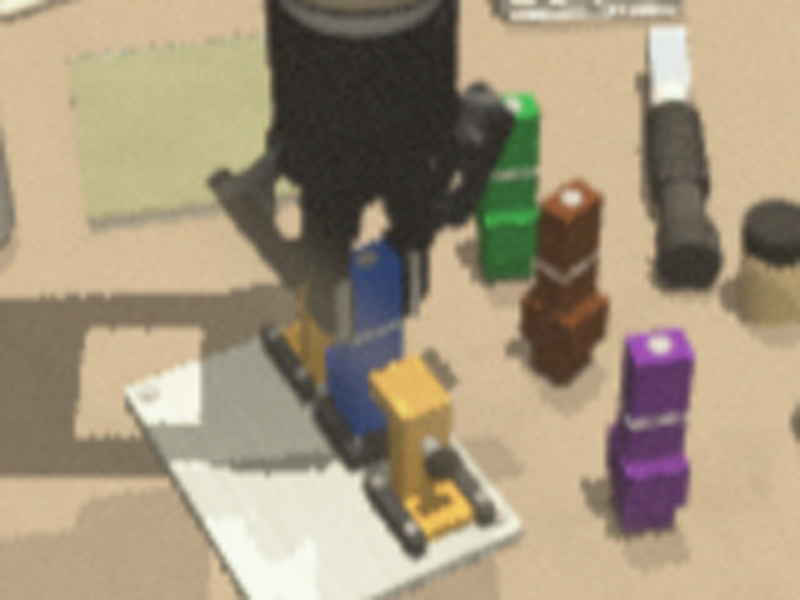

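```bash
cat > tilt.py <<'E'
from h import *
import sys
def edges(f):
    im=cv2.imread(f'pics/{f}.png').astype(float); b=im[:,:,0]-im[:,:,2]
    for v in range(240,290,2):
        r=b[v,262:300]; on=r>25
        if on.any():
            i=np.flatnonzero(on); 
            def sub(i0,i1):
                a,c=r[i0],r[i1]; return i0+(25-a)/(c-a)*(i1-i0)
            L=sub(i[0]-1,i[0]) if i[0]>0 else 0; Rr=sub(i[-1],i[-1]+1) if i[-1]<len(r)-1 else 37
            print(v,round(262+L,2),round(262+Rr,2))
for f in sys.argv[1:]: print(f); edges(f)
E
python3 tilt.py side10; echo; python3 tilt.py side4
```

```text
side10
244 278.29 282.69
246 279.97 284.42
248 274.68 284.91
250 275.09 284.89
252 275.61 284.76
254 275.86 284.78
256 275.97 284.68
258 276.62 284.2
262 282.0 284.12
264 282.0 283.5
266 270.46 276.5
268 270.19 277.33
270 270.77 277.11
272 270.52 277.52
274 271.64 278.19
276 271.97 279.59
278 273.75 281.19
280 274.82 281.0

side4
244 278.25 282.78
246 272.3 284.61
248 271.78 285.44
250 272.92 285.15
252 274.26 285.13
254 275.23 285.11
256 275.57 285.07
258 276.33 285.04
260 278.67 280.33
262 283.29 284.33
268 272.5 273.08
270 275.5 276.07
272 271.71 277.13
274 271.58 278.0
276 272.92 279.21
278 273.91 279.81
280 275.33 279.75
```

>>> drive_tool(
  commands="1 0 0 0.03 0;1 -0.05 0 0.05 0;1 -0.1 0 0.05 0;1 -0.15 0 0.05 0;1 -0.2 0 0.05 0;1 -0.2 0 0.05 0",
)

```text
t: 14.95
tool_pos: [0.5518, -0.0901, 0.0893]
tool_rot: [1.095, 1.28, -1.095]
contact_force: [1.1, -2.3, -1.6]
opening: 0.0258
```

```bash
python3 st.py side11; python3 tilt.py side11
```

```text
t 14.95 jig x,y mm -1.1 0.3 z 89.3 F jig 0.7 -2.4 -1.6 T [-0.34 -0.13  0.  ] op 0.0258
side11
242 278.91 283.07
244 274.87 284.55
246 274.51 284.75
248 274.87 284.74
250 275.46 284.73
252 275.59 284.69
254 275.75 284.67
256 275.93 284.05
260 280.5 283.92
262 280.0 283.71
264 270.81 284.32
266 270.79 285.06
268 270.65 276.86
270 270.81 277.18
272 271.57 277.46
274 271.78 278.2
276 271.83 279.48
278 273.66 281.15
280 274.85 280.7
```

View pics/side11z.png

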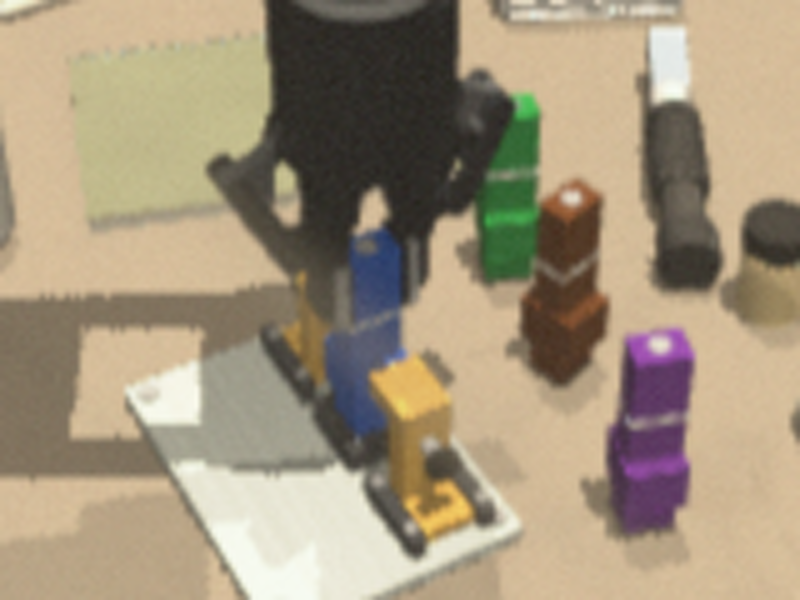

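The block is 7.6 mm up with only its own weight on the wrist, so it is past the noses. Its right edge at column 284.7 is vertical. I'll lift straight up.

>>> drive_tool(
  commands="1 -0.15 0 0 0;1 -0.35 0 0 0;1 -0.6 0 0 0;1 -0.9 0 0 0;1 -1.2 0 0 0;1 -1.5 0 0 0;1 -1.75 0 0 0;1 -1.84 0 0 0",
)

```text
t: 15.67
tool_pos: [0.5535, -0.0908, 0.1661]
tool_rot: [1.096, 1.274, -1.093]
contact_force: [0.5, 0.2, -0.8]
opening: 0.0252
```

>>> drive_tool(
  commands="1 0 0 0 0;1 0 0 0 0;1 0 0 0 0",
)

```text
t: 15.92
tool_pos: [0.5517, -0.0903, 0.162]
tool_rot: [1.094, 1.28, -1.095]
contact_force: [1.3, -0.2, -1.2]
opening: 0.0252
```

```bash
python3 st.py side12;python3 -c "
from h import *
im=cv2.imread('pics/side12.png');a=im[215:305,230:320];cv2.imwrite('pics/s12zz.png',cv2.resize(a,None,fx=6.6,fy=6.6,interpolation=cv2.INTER_CUBIC))"; python3 tilt.py side12
```

```text
t 15.92 jig x,y mm -1.3 0.1 z 162.0 F jig 1.3 -0.4 -1.2 T [-0.03  0.07 -0.02] op 0.0252
side12
240 269.17 285.37
242 269.4 286.41
244 269.61 286.16
246 269.85 286.17
248 271.62 286.14
250 271.86 286.29
252 274.11 284.21
254 274.39 284.03
256 274.93 280.0
```

View pics/s12zz.png

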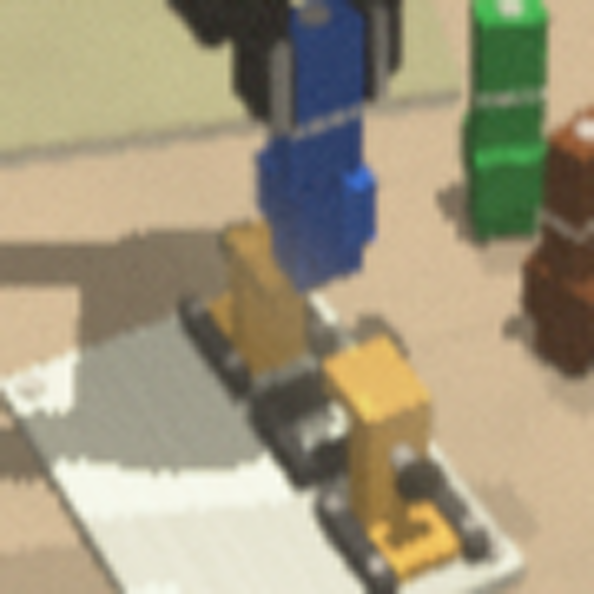

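Run:
```python
from h import *
f=.0903
for nm,x,y,z1,z2 in(('body R far edge',.014,-.016,.020,.042),('body L near',-.014,.016,.020,.042),('stem R',.013,-.009,.046,.075),('stem L',-.013,.009,.046,.068),('foot R',.012,-.01,0,.016),('foot near -y corner',-.012,-.01,0,.016)):
    for tilt in(-.05,0,.05): # + = top toward +y, about grip z .09
        o=[]
        for z in(z1,z2):
            Y=y+(z-.09)*tilt; Z=z-y*tilt
            o.append(((proj('side',jig(x-.001,Y,f+Z))-[230,215]+.5)*6.6).round(1))
        print(nm,tilt,o, 'slope dcol/drow',((o[0][0]-o[1][0])/(o[0][1]-o[1][1])).round(3))
im=cv2.imread('pics/side12.png').astype(float);b=im[:,:,0]-im[:,:,2]
for v in range(215,258):
    r=b[v,264:295];i=np.flatnonzero(r>25)
    if len(i) and 0<i[0] and i[-1]<30:
        s=lambda a,c:a+(25-r[a])/(r[c]-r[a])*(c-a)
        print((v-215+.5)*6.6//1,((264+s(i[0]-1,i[0])-230+.5)*6.6).round(1),((264+s(i[-1],i[-1]+1)-230+.5)*6.6).round(1))
```

```text
body R far edge -0.05 [array([375.3, 234. ]), array([376.8, 185.1])] slope dcol/drow -0.031
body R far edge 0 [array([380.5, 238.6]), array([380.4, 187.6])] slope dcol/drow 0.002
body R far edge 0.05 [array([385.7, 243.3]), array([384. , 190.1])] slope dcol/drow 0.032
body L near -0.05 [array([253.8, 200.5]), array([253.1, 151.6])] slope dcol/drow 0.014
body L near 0 [array([258.6, 208.6]), array([256.5, 157.8])] slope dcol/drow 0.041
body L near 0.05 [array([263.5, 216.7]), array([259.9, 163.9])] slope dcol/drow 0.068
stem R -0.05 [array([363.8, 163.5]), array([365.4,  96. ])] slope dcol/drow -0.024
stem R 0 [array([367. , 166.4]), array([366.6,  96.2])] slope dcol/drow 0.006
stem R 0.05 [array([370.3, 169.3]), array([367.7,  96.4])] slope dcol/drow 0.036
stem L -0.05 [array([265.6, 154.9]), array([265.1, 103.9])] slope dcol/drow 0.01
stem L 0 [array([268.7, 159.9]), array([266.7, 106.9])] slope dcol/drow 0.038
stem L 0.05 [array([271.9, 164.9]), array([268.3, 110. ])] slope dcol/drow 0.066
foot R -0.05 [array([360.1, 267.4]), array([360.9, 233.1])] slope dcol/drow -0.023
foot R 0 [
[... 468 characters left out ...]
90.9 362.8
23.0 290.2 364.8
29.0 289.6 364.5
36.0 291.4 364.1
42.0 293.9 364.1
49.0 295.2 364.1
56.0 296.0 364.3
62.0 296.5 364.5
69.0 296.5 364.7
75.0 296.5 364.6
82.0 296.2 364.5
89.0 296.6 364.3
95.0 296.4 363.6
102.0 296.4 360.7
108.0 296.5 349.5
115.0 296.6 329.8
122.0 298.4 360.1
128.0 326.4 360.4
135.0 306.9 360.2
141.0 273.3 360.2
148.0 268.5 360.0
155.0 260.2 360.4
161.0 260.1 361.9
168.0 261.8 368.7
174.0 263.5 373.2
181.0 263.3 375.6
188.0 264.4 374.8
194.0 264.7 374.0
201.0 265.4 373.9
207.0 266.3 374.0
214.0 272.8 374.0
221.0 278.0 373.8
227.0 280.5 374.1
234.0 279.6 374.8
240.0 279.9 365.8
247.0 294.4 361.1
254.0 296.7 360.1
260.0 296.3 359.9
267.0 296.8 356.4
273.0 299.8 333.3
```

```bash
cat > dep.py <<'E'
from h import *
import sys
def run(f,z0,rows=(205,262),xoff=-.001):
    im=cv2.imread(f'pics/{f}.png').astype(float);d=np.load(f'pics/{f}_d.npy')
    b=im[:,:,0]-im[:,:,2]; m=np.zeros(b.shape,bool); m[rows[0]:rows[1],262:292]=True; m&=(b>20)&(d>0)
    m=cv2.erode(m.astype(np.uint8),np.ones((3,3)))>0
    v,u=np.nonzero(m); W=np.array([world('side',a,c,d[c,a]) for a,c in zip(u,v)])
    X=np.array([np.cos(yw),np.sin(yw)]);Y=np.array([-X[1],X[0]]);q=W[:,:2]-[ox,oy]
    J=np.c_[q@X,q@Y,W[:,2]-z0]*1000
    # -y faces: x in -10..10
    for nm,zl,zh in(('foot',1,16),('body',22,42),('stem',47,104)):
        s=(J[:,2]>zl)&(J[:,2]<zh)&(abs(J[:,0])<10)
        if s.sum()>4:
            A=np.c_[J[s,2]-J[s,2].mean(),J[s,0],np.ones(s.sum())]
            c,*_=np.linalg.lstsq(A,J[s,1],rcond=None); r=J[s,1]-A@c
            k=abs(r)<2.5*np.median(abs(r))+.3; c,*_=np.linalg.lstsq(A[k],J[s,1][k],rcond=None)
            print(f,nm,'n',k.sum(),'tilt dy/dz',c[0].round(3),'yaw slope',c[1].round(3),'y',c[2].round(2),'zmean',J[s,2].mean().round(1),'rms',(J[s,1][k]-A[k]@c).std().round(2))
if __name__=='__main__':
    run('side4',.010,(235,285)); run('side12',.0905)
E
python3 dep.py
```

```text
side4 stem n 80 tilt dy/dz 0.077 yaw slope -0.007 y -8.82 zmean 93.1 rms 1.38
side12 foot n 8 tilt dy/dz -0.439 yaw slope 0.006 y -9.39 zmean 10.3 rms 0.62
side12 body n 51 tilt dy/dz -0.026 yaw slope 0.032 y -15.42 zmean 32.8 rms 0.73
side12 stem n 129 tilt dy/dz -0.016 yaw slope -0.007 y -9.03 zmean 78.1 rms 0.86
```

```bash
python3 st.py side13
python3 - <<'E'
from h import *
im,d=snap('top','top13')
print(np.abs(ctrl.get_obs()['dq']).max())
a=cv2.imread('pics/top0.png')
E
```

```text
t 15.97 jig x,y mm -1.3 0.1 z 161.8 F jig -0.2 -0.3 -1.2 T [ 0.03  0.04 -0.02] op 0.0256
0.001940198582955812
```

View pics/side13.png

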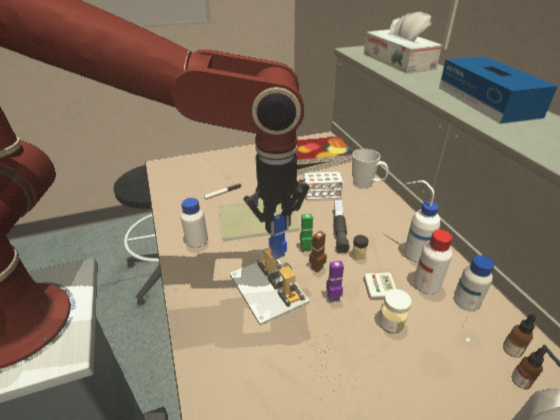

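View pics/top13.png

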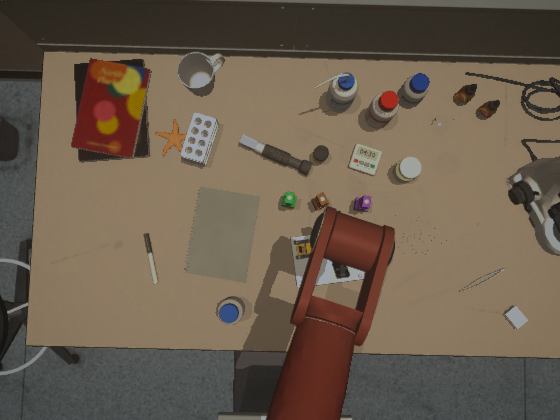

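The bottle stands upright at top-view (230,312), clear of the notebook, the plate and the front edge. The bystanders are where they were, and the block hangs upright and still over the jig. I'm handing the job in.

```bash
python3 -c "
from station import ctrl
print(ctrl.finish_job())"
```

```text
the job is handed in; nothing more can be done
None
```

I moved the bottle off the jig, rocked the block free of both cheeks and lifted it. It was still held over the jig when I handed the job in, at about 16 s of the 58 s allowed.

- **Bottle:** I set it down upright on the bare worktop in front of the notebook, at about (0.40, 0.13), before touching the block. The last pictures show it still standing there.
- **Rocking:** I gripped the stem at 35 N and rocked it about 20 mm left, then 19 mm right. The force rose clearly at the right cheek's stop (13 to 16 N). At the left it rose only from about 11 to 13 N, so that cheek may sit slightly short of its stop. The block came straight up past both.
- **Final hold:** the foot is about 19 mm above the cheek tops, taking the grip height and the lift from the arm's readings. The block is within 0.1 mm (y) and 1.3 mm (x) of the jig's axis. The arm is still, and the wrist carries only the block's weight (about 1.2 N).
- **Tilt:** the depth fit on the stem gave about 0.015 rad (0.9°). Edge measurements in the camera image were noisier, some suggesting about 0.04 rad. I trusted the depth fit because the stem and body faces agreed.
- **Other things:** in the last pictures I compared their places by eye, and nothing appeared to have moved. The arm hid most of the jig from above, so the cheeks' final positions were seen only from the side.

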